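# Press the inspection cover home on a gearbox

### The job

Set the blue rectangular cover over the rectangular opening in the top of the green gearbox housing, centred and with its long side along the opening's long side, then press it down against the stiff black posts until it sits level and flush on the housing all round. Leave it there, and leave the orange round cover where it lies.

Things in the scene. Friction and masses are not known exactly. Their poses are not given: they have to be found in the camera images.
- cover_handle (a point): Blue cover, loose on the bench, 0.18 kg: plate 140 (x) x 110 (y) x 6 mm with a black bridge handle on its middle, its bar 75 mm long (along x), 18 mm wide (along y), 30 to 46 mm above the plate's underside. This point: the plate's middle, 32 mm above its underside, 14 mm below the handle's flat top. z is up out of the plate.
- seat (a point): Middle of the 80 (x) x 50 (y) mm opening, level with the top of the green housing (200 x 170 mm, 60 high, fixed). z up. Four black posts, 12 mm across, stand 9 to 12 mm proud at x +-50, y +-36 mm; each slides down flush under 3 N (12 N for all) and stays down. The cover at first rests on them, 9 to 12 mm too high; it is home with its underside on the housing's top.
- round_knob (a point): Orange round cover, loose on the bench: disc 120 mm across, 6 mm thick, with a black knob 28 mm across, top 46 mm above its underside. This point: on its axis, 32 mm above its underside, z up. Not for this housing; to be left alone.
There are look-alikes about, which are no part of the job. Leave any pink or white look-alike of the part that bears cover_handle alone.

How it is judged:
By the outcome, as a careful person would: the job done as asked, in the order asked, and still so for the second after the job is handed in, with the robot touching nothing.
It also fails if it takes over 45 s, if anything falls off the work surface, if the arm or the gripper's body presses on something with over 40 N, if the wrist force passes 120 N, or if a joint passes its speed limit or range.

### The arm

A 6-joint arm with a two-finger parallel gripper is mounted at the origin on the work surface. World frame = base frame: x ahead of the robot, y to its left, z up, the work surface at z = 0. Lengths are in m, angles in degrees, forces in N, time in s.
With the tool pointing down it reaches from about 0.375 to 0.9 m from the base axis. Payload 3.1 kg.
Tool frame: the origin (TCP) lies midway between the tips of the shut fingers; the grasp point (between the pads) lies bot.hold_point_z behind it (bot.hold_point_z is the distance from the TCP to the grasp point, in m); z points along the fingers, y is the direction in which the jaws open and shut (so a half turn about z gives the same grasp; the last joint's range is limited). The gripper opens to 87 mm and grips with 3 to 60 N. Pads are 19 mm wide; open, the fingers measure 117 mm over their backs; the gripper's body (75 mm by 190 mm) begins 51 mm behind the grasp point.
Start: joints at [59.272, 30.224, 82.088, -0, 67.689, -10.227], TCP at [0.219, 0.585, 0.223] pointing down, gripper open.
Joint ranges: [-176.69, 176.69], [-43.24, 126.21], [12.49, 139.97], [-82, 262], [0, 151.66], [-163.58, 163.58]. Speed limits (degrees/s): [159.86, 159.86, 180, 180, 180, 180].

### API

Orientations are given as a 3x3 rotation matrix whose columns are the frame's x, y, z axes.
In Python, from rig import bot, vision, hand_in gives the robot as it stands. The module is installed in compiled form; this text tells all that it offers.
- The arm moves only by the shell command python3 -m handwheel 'ROWS'. ROWS is JSON, a list of rows, each an object of numbers: "hand": the gripper's target within -1 to 1 (fully open at 1, half-way at 0, shut at -1); "dx", "dy", "dz": the shift along the world's x, y, z in cm; "wx", "wy", "wz": the turn, a rotation vector about the world's x, y, z in rad. In form: [{"hand": .., "dx": .., "dy": .., "dz": .., "wx": .., "wy": .., "wz": ..}, ...]. A call has 1 to 10 rows; each row shifts and turns the commanded pose from where the row before left it; what a row does not reach is not made up. A row lasts 1/10 s, in which the tool goes at most 50 mm and 8.59 degrees, less where a joint would pass 70% of its speed; a pose out of reach is approached as far as the arm can. A call with a gripper value outside its range is refused whole. The fingers move at their own pace and stop on an object; the grip force is fixed at half the most. Time passes only in rows, so rows that do not move let the fingers close. It gives the time, the measured TCP pose, the force and the opening at its end, in the units of the state.
- bot.read_state(): the state, without advancing time (a new reading comes with each control period).
- vision.capture(name): name is "scene" or "top"; returns (picture, depth): 400x640x3 uint8, red, green, blue; 400x640 float32, m along the optical axis (not along the pixel's ray), 0 where there is no reading.
- vision.get_calibration(name): a dict with "fx", "fy", "cx", "cy" (pixels), "rvec" (rotation vector, rad) and "tvec" (3), from world to camera coordinates, as OpenCV has them. Camera axes: x right, y down, z forward; pixel columns grow to the right and rows downward; lengths in m; the calibration is good to about 2 mm. A picture is of the moment at which its call begins. get_calibration takes no time and is no camera call.
- hand_in(): hands the job in, once; it reports no verdict.
The state is a dict: "time_s": time; "joint_positions": joint angles; "qvel": joint speeds; "tau": joint torques, N m; "position": TCP position; "tcp_rot": TCP orientation; "force": force on the tool from outside, world axes, zero at the start; "moment": the same for the moment, N m; "opening": opening from 0.0 (shut) to 1.0 (fully open).
Only numpy, scipy, OpenCV 4.12 (cv2) and the standard library are available. Lean on these libraries where they do the work, as an engineer would, in place of code of your own. Each camera call takes 0.05 s, during which the arm holds its last target.

## Working session

There is one attempt and no reset: what is moved stays moved. The work goes in short steps, Python scripts to look and compute and a shell command to move; the robot and the scene stay as the last step left them, time stands still between calls to the robot, and variables do not carry over. Pictures are saved under pics/ and viewed, and the job is handed in when it is done.

```bash
mkdir -p pics
cat > h.py <<'E'
import numpy as np,cv2
from rig import bot,vision
def cap(n,f):
    p,d=vision.capture(n); cv2.imwrite(f'pics/{f}.png',cv2.cvtColor(p,cv2.COLOR_RGB2BGR)); np.savez(f'pics/{f}.npz',p=p,d=d); return p,d
def cal(n):
    c=vision.get_calibration(n); R=cv2.Rodrigues(np.array(c['rvec'],float))[0]; return c,R,np.array(c['tvec'],float).ravel()
def onplane(n,u,v,z):
    c,R,t=cal(n); ray=R.T@np.array([(u-c['cx'])/c['fx'],(v-c['cy'])/c['fy'],1]); C=-R.T@t; return C+ray*(z-C[2])/ray[2]
def cloud(n,d):
    c,R,t=cal(n); v,u=np.indices(d.shape); P=np.stack([(u-c['cx'])/c['fx']*d,(v-c['cy'])/c['fy']*d,d],-1); return (P-t)@R
E
python3 - <<'E'
from h import *
for n in('top','scene'):
    cap(n,n+'1'); c,R,t=cal(n); print(n,-R.T@t,R[2],c['fx'])
s=bot.read_state(); print(s['time_s'],s['position'],s['tcp_rot'],s['force'],s['opening'],bot.hold_point_z)
E
```

```text
top [ 0.17700877 -0.09454825  1.50995066] [ 0.20334556  0.01308049 -0.97901965] 496.2714082564866
scene [0.9648985  0.47189732 0.69603374] [-0.50849284 -0.55717294 -0.65650083] 390.47043611677447
0.1 [0.21849934 0.58485662 0.22166283] [[-9.36690943e-01  3.50155799e-01 -9.96999340e-04]
 [ 3.50157052e-01  9.36689473e-01 -1.69419154e-03]
 [ 3.40647795e-04 -1.93604022e-03 -9.99998068e-01]] [-0.41844871 -0.87464794  0.07099718] 0.9997831272334887 0.0187
```

View pics/top1.png

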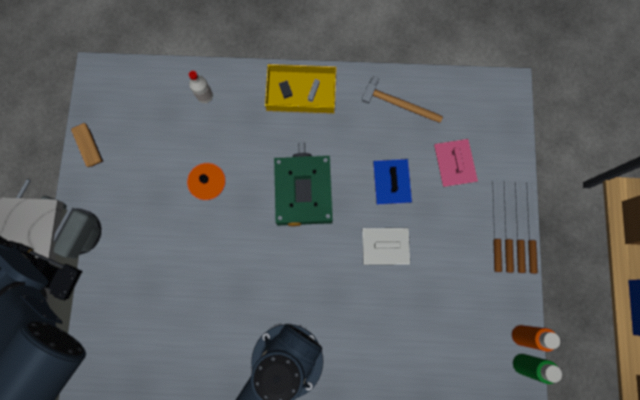

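View pics/scene1.png

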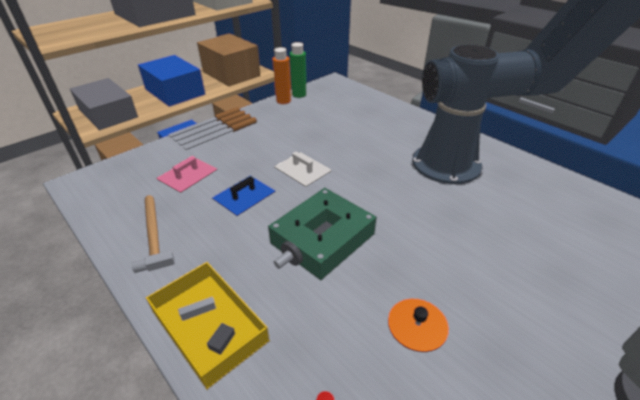

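The top view shows the blue cover at about (393,181), the green housing at (303,189) with its opening at (303,189), and the orange cover at (206,181). The pink and white look-alikes are at (456,162) and (386,246). Next I'll measure the blue cover and the opening.

Run:
```python
from h import *
for n in('top','scene'):
    z=np.load(f'pics/{n}1.npz'); p=z['p'];d=z['d']; W=cloud(n,d); hsv=cv2.cvtColor(p,cv2.COLOR_RGB2HSV)
    # blue
    def rect(mask,name,full):
        X=W[mask][:,:2].astype(np.float32); (c,s,a)=cv2.minAreaRect(X); print(n,name,len(X),'c',np.round(c,4),'size',np.round(s,4),'ang',round(a,2),'mean',X.mean(0).round(4))
    reg=(W[...,0]>.35)&(W[...,0]<.75)&(W[...,1]>-.45)&(W[...,1]<.15)&(d>0)
    b=reg&(hsv[...,0]>105)&(hsv[...,0]<125)&(hsv[...,1]>170)&(hsv[...,2]>60)&(abs(W[...,2]-.006)<.008)
    rect(b,'blue',0); print(np.median(W[b][:,2]))
    h=reg&(W[...,2]>.037)&(W[...,2]<.056)&(hsv[...,2]<60)&(np.linalg.norm(W[...,:2]-W[b][:,:2].mean(0),axis=-1)<.06)
    rect(h,'handle',0); print(np.median(W[h][:,2]))
    g=reg&(hsv[...,0]>60)&(hsv[...,0]<95)&(hsv[...,1]>100)&(abs(W[...,2]-.06)<.006)
    rect(g,'housing',0); print(np.median(W[g][:,2]))
p=cv2.imread('pics/top1.png'); cv2.imwrite('pics/c1.png',cv2.resize(p[140:240,260:420],None,fx=5,fy=5,interpolation=cv2.INTER_CUBIC))
p=cv2.imread('pics/scene1.png'); cv2.imwrite('pics/c2.png',cv2.resize(p[165:285,200:390],None,fx=4.2,fy=4.2,interpolation=cv2.INTER_CUBIC))
```

```text
top blue 1253 c [ 0.5458 -0.2993] size [0.1363 0.1072] ang 5.56 mean [ 0.5437 -0.2979]
0.006584593216684762
top handle 119 c [ 0.5453 -0.2983] size [0.0717 0.0157] ang 5.82 mean [ 0.5437 -0.298 ]
0.046310883884368166
top housing 2785 c [ 0.4996 -0.0244] size [0.2008 0.1646] ang 4.78 mean [ 0.4972 -0.0243]
0.0606793768830918
scene blue 868 c [ 0.5501 -0.2949] size [0.1343 0.1041] ang 4.67 mean [ 0.5572 -0.2849]
0.005922355480706224
scene handle 122 c [ 0.5515 -0.2942] size [0.0703 0.0161] ang 6.67 mean [ 0.5532 -0.2921]
0.04470193828739637
scene housing 2789 c [ 0.5044 -0.0209] size [0.1961 0.1673] ang 4.51 mean [ 0.509  -0.0131]
0.05968989529358803
```

View pics/c1.png

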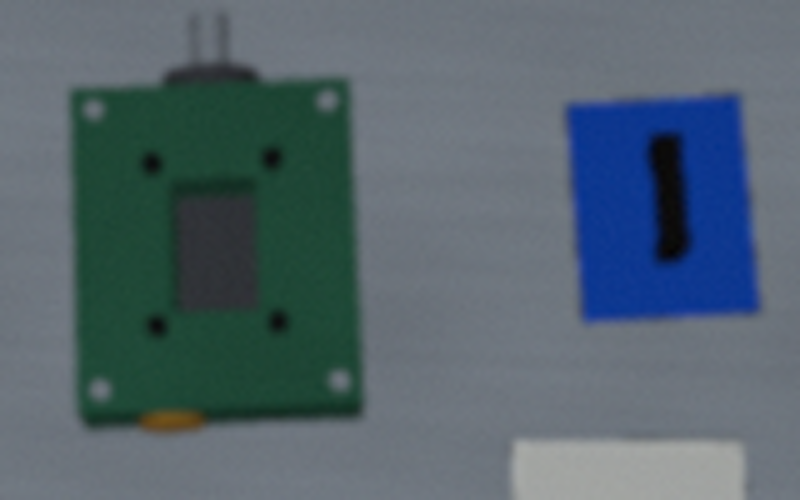

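View pics/c2.png

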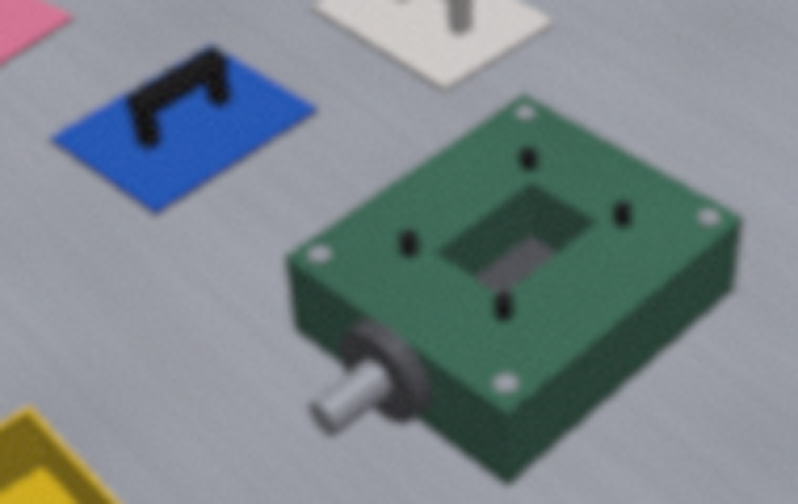

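Run:
```python
from h import *
def q(n,pts,s,o,z):
    P=np.array([onplane(n,u/s+o[0],v/s+o[1],z)[:2] for u,v in pts]); c=P.mean(0)
    e1=P[0]+P[1]-P[2]-P[3]; e2=P[0]+P[3]-P[1]-P[2]
    print(n,z,c.round(4),'long',np.linalg.norm(e1)/2,'yaw',np.degrees(np.arctan2(e1[1],e1[0])).round(2),'short',np.linalg.norm(e2)/2,'yaw',np.degrees(np.arctan2(-e2[0],e2[1])).round(2))
o=(259.6,139.6)
q('top',[(172,180),(256,179),(260,311),(175,312)],5,o,.06)
q('top',[(93,110),(327,100),(339,380),(100,389)],5,o,.06)
q('top',[(151,163),(271,158),(278,321),(157,325)],5,o,.071)
q('top',[(568,104),(740,96),(759,312),(584,321)],5,o,.006)
# scene posts tops: order +x+y, +x-y, -x-y, -x+y
o=(199.6,164.6)
q('scene',[(503,298),(408,236),(528,151),(622,207)],4.2,o,.071)
q('scene',[(506,383),(320,254),(526,112),(709,217)],4.2,o,.06)
q('scene',[(155,213),(53,139),(212,45),(316,109)],4.2,o,.006)
q('scene',[(480,275),(437,250),(532,184),(594,221)],4.2,o,.06)
```

```text
top 0.06 [ 0.4984 -0.0251] long 0.08102285014341251 yaw 4.22 short 0.05060347920417247 yaw 2.98
top 0.06 [ 0.4996 -0.0244] long 0.1716475664590986 yaw 4.64 short 0.14171859682206434 yaw 4.65
top 0.071 [ 0.4983 -0.0246] long 0.09910472602538635 yaw 4.97 short 0.07167159912672069 yaw 4.48
top 0.006 [ 0.5456 -0.2994] long 0.13868283653680785 yaw 5.13 short 0.10821251117056398 yaw 5.16
scene 0.071 [ 0.5016 -0.0244] long 0.09921539277265018 yaw 4.39 short 0.07214569452070095 yaw 4.47
scene 0.06 [ 0.5012 -0.0242] long 0.17185347399566978 yaw 4.6 short 0.14190112034006566 yaw 4.49
scene 0.006 [ 0.5494 -0.2957] long 0.13797758927000822 yaw 5.87 short 0.10759889670951239 yaw 4.86
scene 0.06 [ 0.5014 -0.0284] long 0.07752619985785099 yaw -2.69 short 0.039582304807873704 yaw 5.99
```

Seen by both cameras, the opening and the housing share a centre, and the sizes match those given. The absolute bias is about 3 mm, but both cameras agree on the cover-to-seat shift, about (-46.5, +274) mm. The cover's yaw is about 5.2° and the seat's about 4.6°. I'll move towards the cover at a safe height.

```bash
python3 -m handwheel '[{"hand":1,"dx":2.9,"dy":-3.5,"dz":0,"wx":0,"wy":0,"wz":0.056},{"hand":1,"dx":2.9,"dy":-3.5,"dz":0,"wx":0,"wy":0,"wz":0.056},{"hand":1,"dx":2.9,"dy":-3.5,"dz":0,"wx":0,"wy":0,"wz":0.056},{"hand":1,"dx":2.9,"dy":-3.5,"dz":0,"wx":0,"wy":0,"wz":0.056},{"hand":1,"dx":2.9,"dy":-3.5,"dz":0,"wx":0,"wy":0,"wz":0.056},{"hand":1,"dx":2.9,"dy":-3.5,"dz":0,"wx":0,"wy":0,"wz":0.056},{"hand":1,"dx":2.9,"dy":-3.5,"dz":0,"wx":0,"wy":0,"wz":0.056},{"hand":1,"dx":2.9,"dy":-3.5,"dz":0,"wx":0,"wy":0,"wz":0.056},{"hand":1,"dx":0.7,"dy":-4.3,"dz":0,"wx":0,"wy":0,"wz":0},{"hand":1,"dx":0.7,"dy":-4.3,"dz":0,"wx":0,"wy":0,"wz":0}]'
python3 -m handwheel '[{"hand":1,"dx":0.7,"dy":-4.3,"dz":0,"wx":0,"wy":0,"wz":0},{"hand":1,"dx":0.7,"dy":-4.3,"dz":0,"wx":0,"wy":0,"wz":0},{"hand":1,"dx":0.7,"dy":-4.3,"dz":0,"wx":0,"wy":0,"wz":0},{"hand":1,"dx":0.7,"dy":-4.3,"dz":0,"wx":0,"wy":0,"wz":0},{"hand":1,"dx":0.7,"dy":-4.3,"dz":0,"wx":0,"wy":0,"wz":0},{"hand":1,"dx":0.7,"dy":-4.3,"dz":0,"wx":0,"wy":0,"wz":0},{"hand":1,"dx":0.7,"dy":-4.3,"dz":0,"wx":0,"wy":0,"wz":0},{"hand":1,"dx":0.7,"dy":-4.3,"dz":-1,"wx":0,"wy":0,"wz":0},{"hand":1,"dx":0.7,"dy":-4.3,"dz":-2,"wx":0,"wy":0,"wz":0},{"hand":1,"dx":0,"dy":0,"dz":0,"wx":0,"wy":0,"wz":0}]'
```

```text
time_s: 1.1
position: [0.4654, 0.2176, 0.2221]
tcp_rot: [[-0.996, -0.09, -0.0], [-0.09, 0.996, -0.0], [0.0, -0.0, -1.0]]
force: [-0.0, -0.1, 0.0]
opening: 1.003
time_s: 2.1
position: [0.5279, -0.1727, 0.1902]
tcp_rot: [[-0.996, -0.085, -0.002], [-0.085, 0.996, -0.001], [0.002, -0.001, -1.0]]
force: [-0.1, 0.7, 1.4]
opening: 1.0
```

```bash
python3 -m handwheel '[{"hand":1,"dx":0.5,"dy":-3.1,"dz":-2,"wx":0,"wy":0,"wz":0.005},{"hand":1,"dx":0.5,"dy":-3.1,"dz":-2,"wx":0,"wy":0,"wz":0},{"hand":1,"dx":0.5,"dy":-3.1,"dz":-2,"wx":0,"wy":0,"wz":0},{"hand":1,"dx":0.46,"dy":-3.18,"dz":-2,"wx":0,"wy":0,"wz":0},{"hand":1,"dx":0,"dy":0,"dz":0,"wx":0,"wy":0,"wz":0},{"hand":1,"dx":0,"dy":0,"dz":0,"wx":0,"wy":0,"wz":0}]'
python3 - <<'E'
from h import *
cap('scene','s2')
p=cv2.imread('pics/s2.png'); cv2.imwrite('pics/c3.png',cv2.resize(p[100:260,150:350],None,fx=4,fy=4,interpolation=cv2.INTER_CUBIC)[:600])
E
```

```text
time_s: 2.7
position: [0.5467, -0.2917, 0.1116]
tcp_rot: [[-0.996, -0.094, -0.002], [-0.094, 0.996, 0.002], [0.002, 0.002, -1.0]]
force: [-0.3, 0.2, 0.3]
opening: 0.998
```

View pics/c3.png

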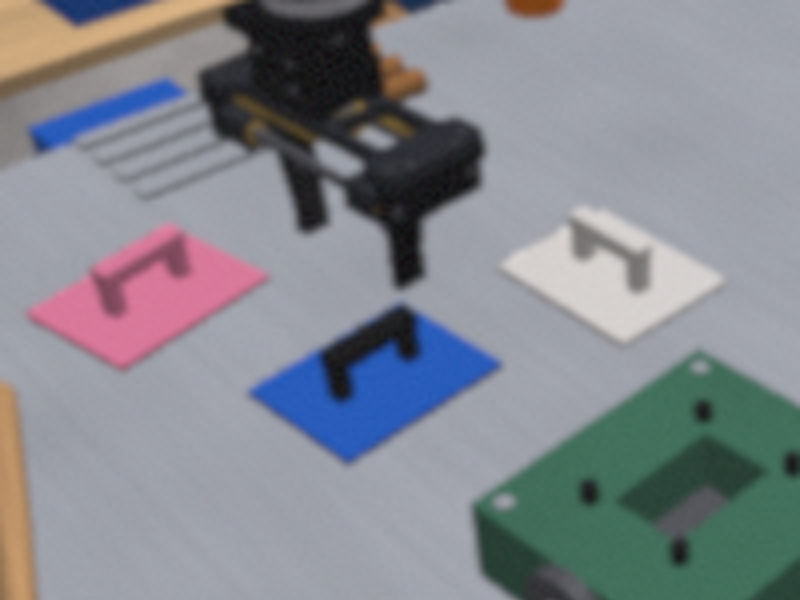

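The fingers straddle the bar in yaw and sit just above it. Going down.

```bash
python3 -m handwheel '[{"hand":1,"dx":0,"dy":-0.3,"dz":-2.5,"wx":0,"wy":0,"wz":0},{"hand":1,"dx":0,"dy":-0.2,"dz":-2.5,"wx":0,"wy":0,"wz":0},{"hand":1,"dx":0,"dy":0,"dz":-2.5,"wx":0,"wy":0,"wz":0},{"hand":1,"dx":0,"dy":0,"dz":0,"wx":0,"wy":0,"wz":0},{"hand":1,"dx":0,"dy":0,"dz":0,"wx":0,"wy":0,"wz":0}]'
python3 - <<'E'
from h import *
print(bot.read_state()['position'],bot.read_state()['force'])
E
```

```text
time_s: 3.25
position: [0.5477, -0.2962, 0.0384]
tcp_rot: [[-0.995, -0.096, -0.0], [-0.096, 0.995, 0.0], [0.0, 0.0, -1.0]]
force: [0.8, -0.7, 0.6]
opening: 0.998
[ 0.54769216 -0.29620658  0.03837887] [ 0.78578526 -0.72239112  0.583672  ]
```

```bash
python3 -m handwheel '[{"hand":1,"dx":0,"dy":-0.1,"dz":-1.2,"wx":0,"wy":0,"wz":-0.003},{"hand":1,"dx":0,"dy":0,"dz":-1.15,"wx":0,"wy":0,"wz":0},{"hand":1,"dx":0,"dy":0,"dz":0,"wx":0,"wy":0,"wz":0},{"hand":-1,"dx":0,"dy":0,"dz":0,"wx":0,"wy":0,"wz":0},{"hand":-1,"dx":0,"dy":0,"dz":0,"wx":0,"wy":0,"wz":0},{"hand":-1,"dx":0,"dy":0,"dz":0,"wx":0,"wy":0,"wz":0},{"hand":-1,"dx":0,"dy":0,"dz":0,"wx":0,"wy":0,"wz":0},{"hand":-1,"dx":0,"dy":0,"dz":0,"wx":0,"wy":0,"wz":0},{"hand":-1,"dx":0,"dy":0,"dz":0,"wx":0,"wy":0,"wz":0},{"hand":-1,"dx":0,"dy":0,"dz":0,"wx":0,"wy":0,"wz":0}]'
```

```text
time_s: 4.25
position: [0.5475, -0.2984, 0.0141]
tcp_rot: [[-0.996, -0.092, 0.0], [-0.092, 0.996, -0.0], [-0.0, -0.0, -1.0]]
force: [-0.1, -0.2, -0.3]
opening: 0.448
```

```bash
python3 -m handwheel '[{"hand":-1,"dx":0,"dy":0,"dz":0,"wx":0,"wy":0,"wz":0},{"hand":-1,"dx":0,"dy":0,"dz":0,"wx":0,"wy":0,"wz":0},{"hand":-1,"dx":0,"dy":0,"dz":0,"wx":0,"wy":0,"wz":0},{"hand":-1,"dx":0,"dy":0,"dz":0,"wx":0,"wy":0,"wz":0},{"hand":-1,"dx":0,"dy":0,"dz":0,"wx":0,"wy":0,"wz":0},{"hand":-1,"dx":0,"dy":0,"dz":0,"wx":0,"wy":0,"wz":0}]'
```

```text
time_s: 4.85
position: [0.5474, -0.2983, 0.014]
tcp_rot: [[-0.996, -0.092, -0.0], [-0.092, 0.996, 0.0], [0.0, 0.0, -1.0]]
force: [-1.0, 0.4, 0.2]
opening: 0.196
```

The opening is now 17 mm, so the bar is held. Next I'll lift and look.

```bash
python3 -m handwheel '[{"hand":-1,"dx":0,"dy":0,"dz":1,"wx":0,"wy":0,"wz":0},{"hand":-1,"dx":0,"dy":0,"dz":2,"wx":0,"wy":0,"wz":0},{"hand":-1,"dx":0,"dy":0,"dz":2.5,"wx":0,"wy":0,"wz":0},{"hand":-1,"dx":0,"dy":0,"dz":2.5,"wx":0,"wy":0,"wz":0},{"hand":-1,"dx":0,"dy":0,"dz":2,"wx":0,"wy":0,"wz":0},{"hand":-1,"dx":0,"dy":0,"dz":1,"wx":0,"wy":0,"wz":0},{"hand":-1,"dx":0,"dy":0,"dz":0,"wx":0,"wy":0,"wz":0},{"hand":-1,"dx":0,"dy":0,"dz":0,"wx":0,"wy":0,"wz":0}]'
python3 - <<'E'
from h import *
cap('scene','s3')
p=cv2.imread('pics/s3.png'); cv2.imwrite('pics/c4.png',cv2.resize(p[100:250,150:350],None,fx=4,fy=4,interpolation=cv2.INTER_CUBIC)[:600])
s=bot.read_state();print(s['position'],s['force'],s['moment'],s['opening'],s['tcp_rot'])
E
```

```text
time_s: 5.65
position: [0.547, -0.298, 0.1236]
tcp_rot: [[-0.996, -0.092, -0.001], [-0.092, 0.996, 0.001], [0.001, 0.001, -1.0]]
force: [-0.5, 0.2, -2.2]
opening: 0.2
[ 0.54667284 -0.29782499  0.12300303] [-0.96085571  0.12832686 -2.19450859] [0.01393358 0.0249764  0.03384605] 0.19858802436015363 [[-0.99575621 -0.09201302 -0.00177963]
 [-0.09201558  0.99575656  0.0014148 ]
 [ 0.0016419   0.00157255 -0.99999742]]
```

View pics/c4.png

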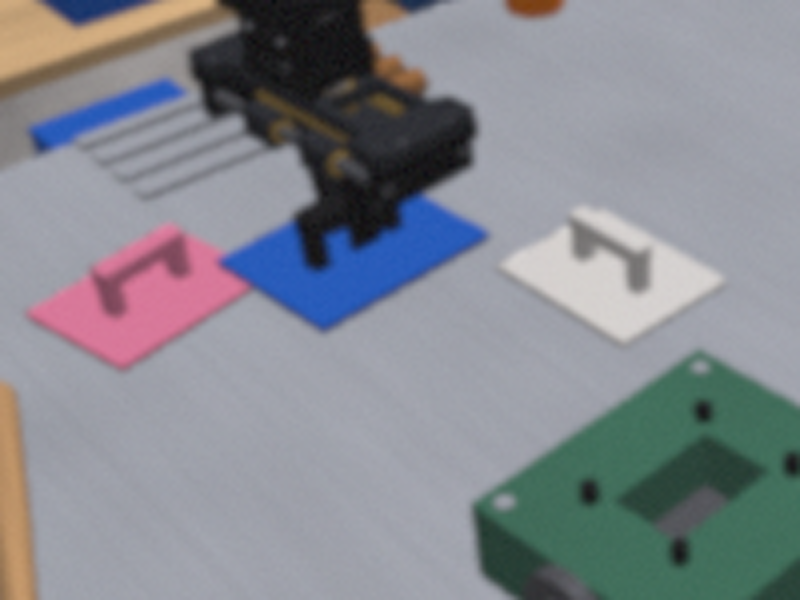

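The cover is held level and has lifted off. Now I'll carry it over the seat.

```bash
python3 -m handwheel '[{"hand":-1,"dx":-0.3,"dy":1.7,"dz":0,"wx":0,"wy":0,"wz":0},{"hand":-1,"dx":-0.57,"dy":3.4,"dz":0,"wx":0,"wy":0,"wz":-0.006},{"hand":-1,"dx":-0.57,"dy":3.4,"dz":0,"wx":0,"wy":0,"wz":-0.006},{"hand":-1,"dx":-0.57,"dy":3.4,"dz":0,"wx":0,"wy":0,"wz":0},{"hand":-1,"dx":-0.57,"dy":3.4,"dz":0,"wx":0,"wy":0,"wz":0},{"hand":-1,"dx":-0.57,"dy":3.4,"dz":0,"wx":0,"wy":0,"wz":0},{"hand":-1,"dx":-0.57,"dy":3.4,"dz":0,"wx":0,"wy":0,"wz":0},{"hand":-1,"dx":-0.57,"dy":3.4,"dz":0,"wx":0,"wy":0,"wz":0},{"hand":-1,"dx":-0.3,"dy":1.8,"dz":0,"wx":0,"wy":0,"wz":0},{"hand":-1,"dx":0,"dy":0,"dz":0,"wx":0,"wy":0,"wz":0}]'
python3 -m handwheel '[{"hand":-1,"dx":0,"dy":0,"dz":-1,"wx":0,"wy":0,"wz":0},{"hand":-1,"dx":0,"dy":0,"dz":-1,"wx":0,"wy":0,"wz":0},{"hand":-1,"dx":0,"dy":0,"dz":0,"wx":0,"wy":0,"wz":0},{"hand":-1,"dx":0,"dy":0,"dz":0,"wx":0,"wy":0,"wz":0},{"hand":-1,"dx":0,"dy":0,"dz":0,"wx":0,"wy":0,"wz":0}]'
python3 - <<'E'
from h import *
cap('scene','s4');cap('top','t4')
p=cv2.imread('pics/s4.png'); cv2.imwrite('pics/c5.png',cv2.resize(p[150:290,230:420],None,fx=4.2,fy=4.2,interpolation=cv2.INTER_CUBIC)[:600])
p=cv2.imread('pics/t4.png'); cv2.imwrite('pics/c6.png',cv2.resize(p[140:240,240:370],None,fx=6,fy=6,interpolation=cv2.INTER_CUBIC)[:600])
s=bot.read_state();print(s['position'],s['force'],s['moment'],s['opening'],s['tcp_rot'])
E
```

```text
time_s: 6.7
position: [0.4986, -0.0217, 0.1232]
tcp_rot: [[-0.996, -0.084, -0.005], [-0.084, 0.996, 0.002], [0.004, 0.002, -1.0]]
force: [-0.3, 0.4, -1.5]
opening: 0.198
time_s: 7.2
position: [0.5017, -0.0261, 0.1039]
tcp_rot: [[-0.997, -0.079, -0.0], [-0.079, 0.997, -0.0], [0.0, -0.0, -1.0]]
force: [0.6, 0.0, -1.8]
opening: 0.201
[ 0.50183602 -0.02585411  0.10418967] [-0.56253617  0.12865434 -1.19917948] [0.04479377 0.07370867 0.03846388] 0.20335437556426914 [[-9.96845317e-01 -7.93668898e-02  5.57645353e-04]
 [-7.93669823e-02  9.96845455e-01 -1.45686738e-04]
 [-5.44323532e-04 -1.89485772e-04 -9.99999834e-01]]
```

View pics/c5.png

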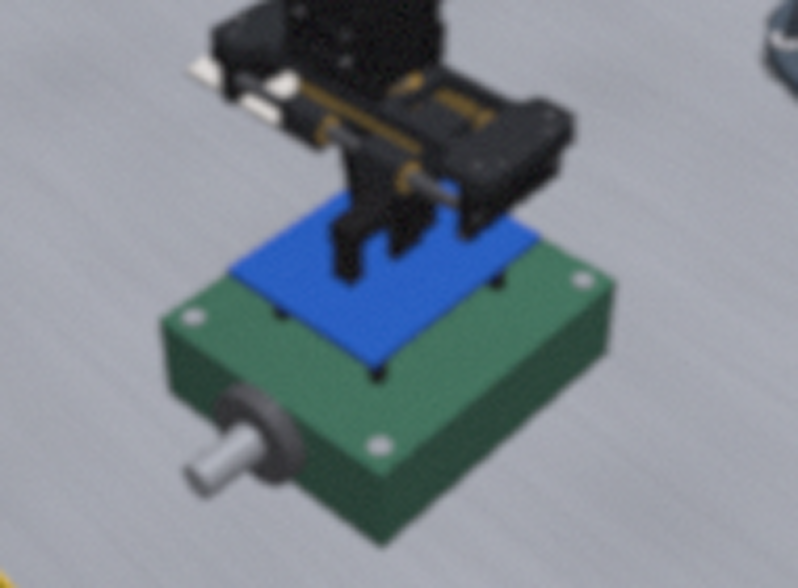

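View pics/c6.png

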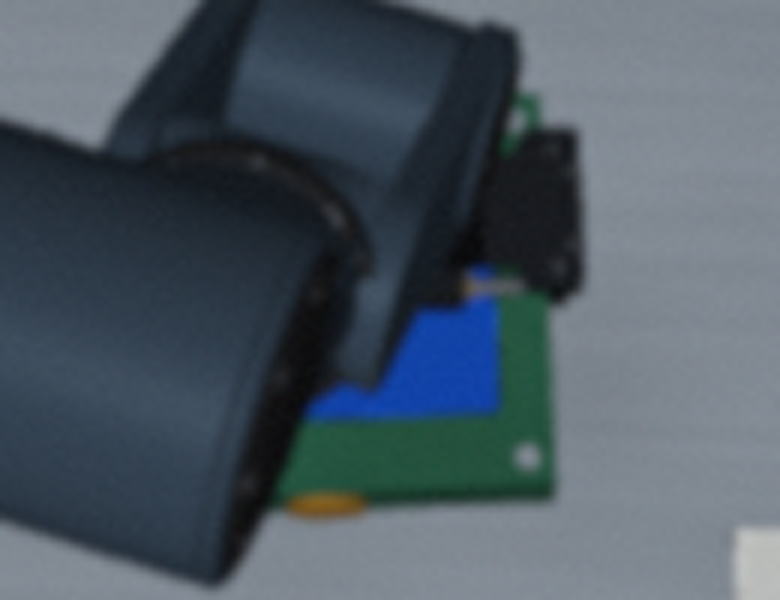

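```bash
cat > chk.py <<'E'
from h import *
def tri(n,pts,s,o,z):  # +x+y, +x-y, -x+y
    P=np.array([onplane(n,u/s+o[0],v/s+o[1],z)[:2] for u,v in pts]); c=(P[1]+P[2])/2
    a=P[0]-P[2]; b=P[0]-P[1]
    print(n,z,c.round(4),'L',np.linalg.norm(a).round(4),np.degrees(np.arctan2(a[1],a[0])).round(2),'S',np.linalg.norm(b).round(4),np.degrees(np.arctan2(-b[0],b[1])).round(2)); return P
E
python3 - <<'E'
from chk import *
o=(229.6,149.6)
tri('scene',[(374,364),(230,270),(540,236)],4.2,o,.096)
tri('scene',[(380,446),(193,318),(583,281)],4.2,o,.06)
a=np.radians(4.6);r=np.array([np.cos(a),np.sin(a)]);q=np.array([-r[1],r[0]])
# top: -x -y corner of plate and -x-y screw
c=onplane('top',499/6+239.6,413/6+139.6,.096)[:2]; print('top centre',c+.07*r+.055*q)
c=onplane('top',527/6+239.6,458/6+139.6,.06)[:2]; print('screw',c+.0858*r+.0709*q)
E
```

```text
scene 0.096 [ 0.5041 -0.0244] L 0.1359 4.48 S 0.1067 4.84
scene 0.06 [ 0.502  -0.0238] L 0.1711 4.44 S 0.1418 4.9
top centre [ 0.49944083 -0.0270767 ]
screw [ 0.49847994 -0.02447025]
```

The cover sits about 1.3 mm too far in x and 1.7 mm short in y. I'll correct that and go down to just above the posts.

```bash
python3 -m handwheel '[{"hand":-1,"dx":-0.12,"dy":0.17,"dz":0,"wx":0,"wy":0,"wz":0},{"hand":-1,"dx":0,"dy":0,"dz":-0.7,"wx":0,"wy":0,"wz":0},{"hand":-1,"dx":0,"dy":0,"dz":-0.7,"wx":0,"wy":0,"wz":0},{"hand":-1,"dx":0,"dy":0,"dz":0,"wx":0,"wy":0,"wz":0},{"hand":-1,"dx":0,"dy":0,"dz":0,"wx":0,"wy":0,"wz":0},{"hand":-1,"dx":0,"dy":0,"dz":0,"wx":0,"wy":0,"wz":0}]'
python3 - <<'E'
from h import *
cap('scene','s5')
p=cv2.imread('pics/s5.png'); cv2.imwrite('pics/c7.png',cv2.resize(p[150:290,230:420],None,fx=4.2,fy=4.2,interpolation=cv2.INTER_CUBIC)[:600])
s=bot.read_state();print(s['position'],s['force'],s['opening'],s['tcp_rot'][0])
E
```

```text
time_s: 7.9
position: [0.5004, -0.0237, 0.09]
tcp_rot: [[-0.997, -0.08, 0.0], [-0.08, 0.997, -0.0], [-0.0, -0.0, -1.0]]
force: [1.1, -0.2, -1.3]
opening: 0.2
[ 0.5004752  -0.02371303  0.09007181] [-0.16068621  0.16602379 -1.41363219] 0.2005969805751753 [-9.96784357e-01 -8.01306434e-02  1.60866708e-04]
```

View pics/c7.png

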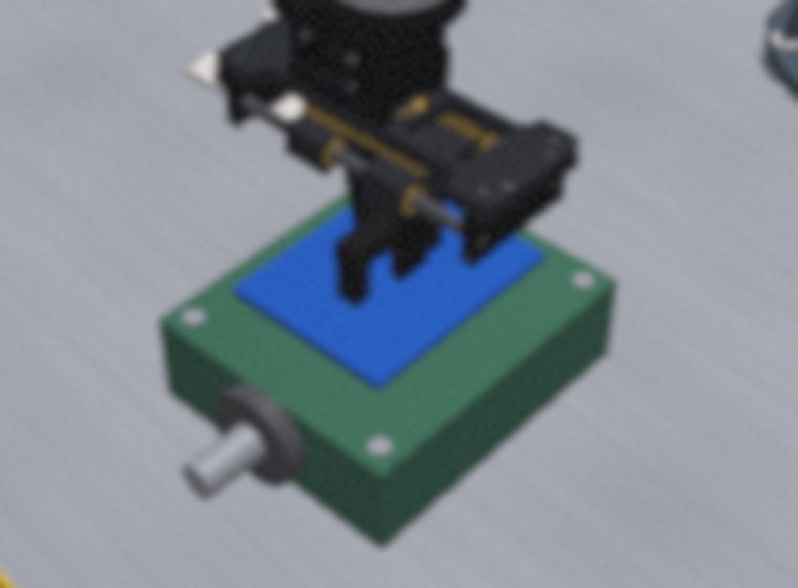

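```bash
python3 - <<'E'
from chk import *
o=(229.6,149.6)
tri('scene',[(379,385),(235,290),(545,256)],4.2,o,.082)
tri('scene',[(380,446),(193,318),(583,281)],4.2,o,.06)
E
python3 -m handwheel '[{"hand":-1,"dx":0,"dy":0,"dz":-0.3,"wx":0,"wy":0,"wz":0},{"hand":-1,"dx":0,"dy":0,"dz":-0.3,"wx":0,"wy":0,"wz":0},{"hand":-1,"dx":0,"dy":0,"dz":-0.2,"wx":0,"wy":0,"wz":0},{"hand":-1,"dx":0,"dy":0,"dz":-0.2,"wx":0,"wy":0,"wz":0},{"hand":-1,"dx":0,"dy":0,"dz":0,"wx":0,"wy":0,"wz":0},{"hand":-1,"dx":0,"dy":0,"dz":0,"wx":0,"wy":0,"wz":0}]'
```

```text
scene 0.082 [ 0.5027 -0.0218] L 0.1369 4.25 S 0.1075 4.87
scene 0.06 [ 0.502  -0.0238] L 0.1711 4.44 S 0.1418 4.9
time_s: 8.55
position: [0.5009, -0.0238, 0.0809]
tcp_rot: [[-0.997, -0.08, 0.001], [-0.08, 0.997, -0.0], [-0.001, -0.001, -1.0]]
force: [-0.4, -0.6, 6.5]
opening: 0.195
```

```bash
python3 -m handwheel '[{"hand":-1,"dx":0,"dy":0,"dz":-0.2,"wx":0,"wy":0,"wz":0},{"hand":-1,"dx":0,"dy":0,"dz":-0.2,"wx":0,"wy":0,"wz":0},{"hand":-1,"dx":0,"dy":0,"dz":-0.1,"wx":0,"wy":0,"wz":0},{"hand":-1,"dx":0,"dy":0,"dz":0,"wx":0,"wy":0,"wz":0},{"hand":-1,"dx":0,"dy":0,"dz":0,"wx":0,"wy":0,"wz":0}]'
```

```text
time_s: 9.05
position: [0.5009, -0.0238, 0.0761]
tcp_rot: [[-0.997, -0.08, 0.002], [-0.08, 0.997, -0.0], [-0.002, -0.001, -1.0]]
force: [-0.3, 1.6, 8.3]
opening: 0.196
```

```bash
python3 -m handwheel '[{"hand":-1,"dx":0,"dy":0,"dz":-0.1,"wx":0,"wy":0,"wz":0},{"hand":-1,"dx":0,"dy":0,"dz":-0.1,"wx":0,"wy":0,"wz":0},{"hand":-1,"dx":0,"dy":0,"dz":0,"wx":0,"wy":0,"wz":0}]'
python3 -m handwheel '[{"hand":-1,"dx":0,"dy":0,"dz":-0.1,"wx":0,"wy":0,"wz":0},{"hand":-1,"dx":0,"dy":0,"dz":0,"wx":0,"wy":0,"wz":0}]'
```

```text
time_s: 9.35
position: [0.5009, -0.0238, 0.0742]
tcp_rot: [[-0.997, -0.08, 0.002], [-0.08, 0.997, -0.0], [-0.002, -0.001, -1.0]]
force: [-1.4, 0.4, 8.1]
opening: 0.198
time_s: 9.55
position: [0.5008, -0.0238, 0.0739]
tcp_rot: [[-0.997, -0.08, 0.002], [-0.08, 0.997, -0.001], [-0.002, -0.001, -1.0]]
force: [-3.1, 0.9, 15.4]
opening: 0.201
```

```bash
python3 -m handwheel '[{"hand":-1,"dx":0,"dy":0,"dz":-0.1,"wx":0,"wy":0,"wz":0},{"hand":-1,"dx":0,"dy":0,"dz":0,"wx":0,"wy":0,"wz":0}]'
python3 -m handwheel '[{"hand":-1,"dx":0,"dy":0,"dz":-0.1,"wx":0,"wy":0,"wz":0},{"hand":-1,"dx":0,"dy":0,"dz":0,"wx":0,"wy":0,"wz":0},{"hand":-1,"dx":0,"dy":0,"dz":0,"wx":0,"wy":0,"wz":0}]'
python3 - <<'E'
from h import *
cap('scene','s6')
p=cv2.imread('pics/s6.png'); cv2.imwrite('pics/c8.png',cv2.resize(p[150:290,230:420],None,fx=4.2,fy=4.2,interpolation=cv2.INTER_CUBIC)[:600])
s=bot.read_state();print(s['position'],s['force'],s['moment'],s['opening'],s['tcp_rot'])
E
```

```text
time_s: 9.75
position: [0.5008, -0.0238, 0.0739]
tcp_rot: [[-0.997, -0.08, 0.002], [-0.08, 0.997, -0.001], [-0.002, -0.001, -1.0]]
force: [-4.5, 1.1, 22.9]
opening: 0.199
time_s: 10.05
position: [0.5009, -0.0238, 0.0738]
tcp_rot: [[-0.997, -0.081, 0.003], [-0.081, 0.997, -0.001], [-0.003, -0.001, -1.0]]
force: [-6.2, 1.1, 30.8]
opening: 0.198
[ 0.50086155 -0.02383775  0.07380269] [-6.83772506  0.32740369 31.74687609] [ 0.2511717   1.04982591 -0.0219094 ] 0.19886492559423527 [[-9.96753532e-01 -8.04658121e-02  2.76580744e-03]
 [-8.04688352e-02  9.96756624e-01 -9.99513476e-04]
 [-2.67641022e-03 -1.21882989e-03 -9.99995676e-01]]
```

View pics/c8.png

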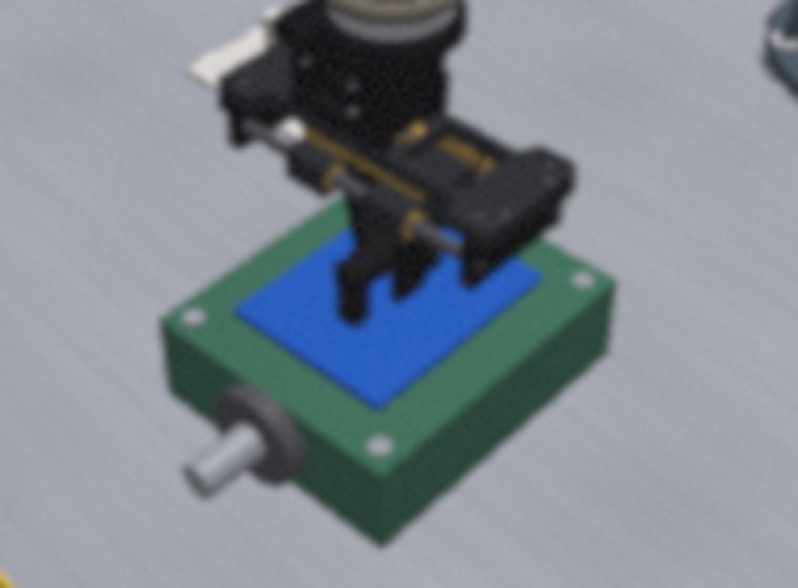

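The TCP stopped at z = 0.0738, so the underside is at 0.060, and the force rises stiffly to 31 N. I'll ease off, release and lift.

```bash
python3 -m handwheel '[{"hand":-1,"dx":0,"dy":0,"dz":0.15,"wx":0,"wy":0,"wz":0},{"hand":-1,"dx":0,"dy":0,"dz":0.15,"wx":0,"wy":0,"wz":0},{"hand":-1,"dx":0,"dy":0,"dz":0,"wx":0,"wy":0,"wz":0},{"hand":1,"dx":0,"dy":0,"dz":0,"wx":0,"wy":0,"wz":0},{"hand":1,"dx":0,"dy":0,"dz":0,"wx":0,"wy":0,"wz":0},{"hand":1,"dx":0,"dy":0,"dz":0,"wx":0,"wy":0,"wz":0},{"hand":1,"dx":0,"dy":0,"dz":0,"wx":0,"wy":0,"wz":0},{"hand":1,"dx":0,"dy":0,"dz":0,"wx":0,"wy":0,"wz":0},{"hand":1,"dx":0,"dy":0,"dz":0,"wx":0,"wy":0,"wz":0}]'
```

```text
time_s: 11.0
position: [0.5003, -0.0237, 0.0729]
tcp_rot: [[-0.997, -0.08, -0.0], [-0.08, 0.997, 0.0], [0.0, 0.0, -1.0]]
force: [0.9, 0.8, 0.7]
opening: 0.66
```

```bash
python3 -m handwheel '[{"hand":1,"dx":0,"dy":0,"dz":0.5,"wx":0,"wy":0,"wz":0},{"hand":1,"dx":0,"dy":0,"dz":2,"wx":0,"wy":0,"wz":0},{"hand":1,"dx":0,"dy":0,"dz":3,"wx":0,"wy":0,"wz":0},{"hand":1,"dx":0,"dy":0,"dz":3,"wx":0,"wy":0,"wz":0},{"hand":1,"dx":0,"dy":0,"dz":3,"wx":0,"wy":0,"wz":0},{"hand":1,"dx":0,"dy":-3,"dz":3,"wx":0,"wy":0,"wz":0},{"hand":1,"dx":0,"dy":-4,"dz":0,"wx":0,"wy":0,"wz":0},{"hand":1,"dx":0,"dy":-4,"dz":0,"wx":0,"wy":0,"wz":0},{"hand":1,"dx":0,"dy":-4,"dz":0,"wx":0,"wy":0,"wz":0},{"hand":1,"dx":0,"dy":-4,"dz":0,"wx":0,"wy":0,"wz":0}]'
python3 -m handwheel '[{"hand":1,"dx":0,"dy":-4,"dz":0,"wx":0,"wy":0,"wz":0},{"hand":1,"dx":0,"dy":-4,"dz":0,"wx":0,"wy":0,"wz":0},{"hand":1,"dx":0,"dy":-2,"dz":0,"wx":0,"wy":0,"wz":0},{"hand":1,"dx":0,"dy":0,"dz":0,"wx":0,"wy":0,"wz":0},{"hand":1,"dx":0,"dy":0,"dz":0,"wx":0,"wy":0,"wz":0}]'
python3 - <<'E'
from h import *
cap('scene','s7');cap('top','t7')
p=cv2.imread('pics/s7.png'); cv2.imwrite('pics/c9.png',cv2.resize(p[150:290,230:420],None,fx=4.2,fy=4.2,interpolation=cv2.INTER_CUBIC)[:600])
p=cv2.imread('pics/t7.png'); cv2.imwrite('pics/c10.png',cv2.resize(p[140:240,240:370],None,fx=6,fy=6,interpolation=cv2.INTER_CUBIC)[:600])
for n,f in(('top','t7'),('scene','s7')):
    z=np.load(f'pics/{f}.npz'); p=z['p'];d=z['d']; W=cloud(n,d); hsv=cv2.cvtColor(p,cv2.COLOR_RGB2HSV)
    reg=(W[...,0]>.35)&(W[...,0]<.65)&(W[...,1]>-.15)&(W[...,1]<.1)&(d>0)
    for nm,m in(('blue',reg&(hsv[...,0]>105)&(hsv[...,0]<125)&(hsv[...,1]>170)&(abs(W[...,2]-.066)<.012)),('green',reg&(hsv[...,0]>60)&(hsv[...,0]<95)&(hsv[...,1]>100)&(abs(W[...,2]-.06)<.006))):
        X=W[m]; c,s,a=cv2.minAreaRect(X[:,:2].astype(np.float32)); A=np.c_[X[:,:2]-X[:,:2].mean(0),np.ones(len(X))]
        print(n,nm,len(X),np.round(c,4),np.round(s,4),round(a,2),'plane slope,z',np.linalg.lstsq(A,X[:,2],rcond=None)[0].round(4))
E
```

```text
time_s: 12.0
position: [0.5001, -0.2151, 0.2187]
tcp_rot: [[-0.997, -0.08, 0.001], [-0.08, 0.997, -0.0], [-0.001, -0.0, -1.0]]
force: [1.2, 0.7, -0.0]
opening: 1.001
time_s: 12.5
position: [0.4998, -0.3124, 0.2178]
tcp_rot: [[-0.997, -0.08, -0.001], [-0.08, 0.997, 0.002], [0.001, 0.002, -1.0]]
force: [-0.1, -0.0, -1.7]
opening: 1.003
top blue 9 [ 0.5684 -0.071 ] [0.0128 0.0044] 47.28 plane slope,z [-0.1884  0.0587  0.0655]
top green 184 [ 0.5788 -0.0838] [0.0954 0.0425] 41.78 plane slope,z [-0.0222  0.0232  0.0605]
scene blue 1545 [ 0.503  -0.0261] [0.1402 0.1165] 4.6 plane slope,z [ 0.0014 -0.0002  0.0657]
scene green 1513 [ 0.5044 -0.0204] [0.1957 0.167 ] 4.87 plane slope,z [ 0.002  -0.0011  0.0596]
```

View pics/c9.png

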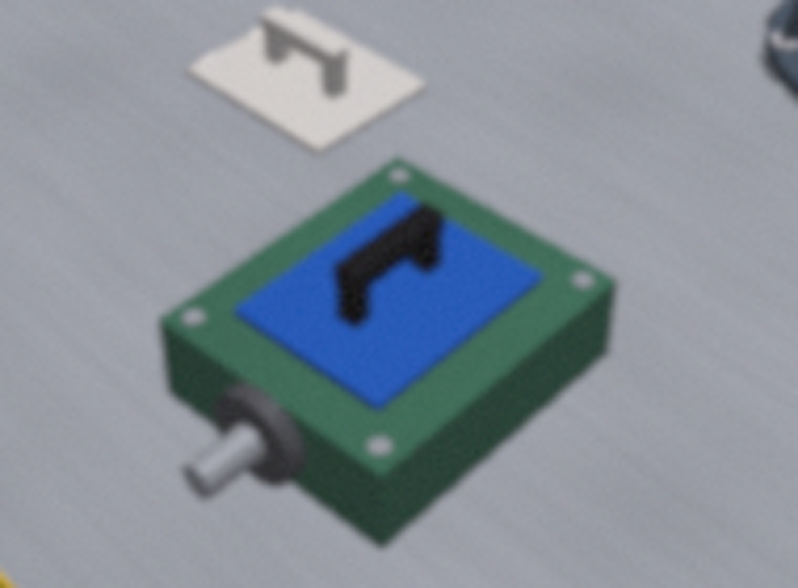

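View pics/c10.png

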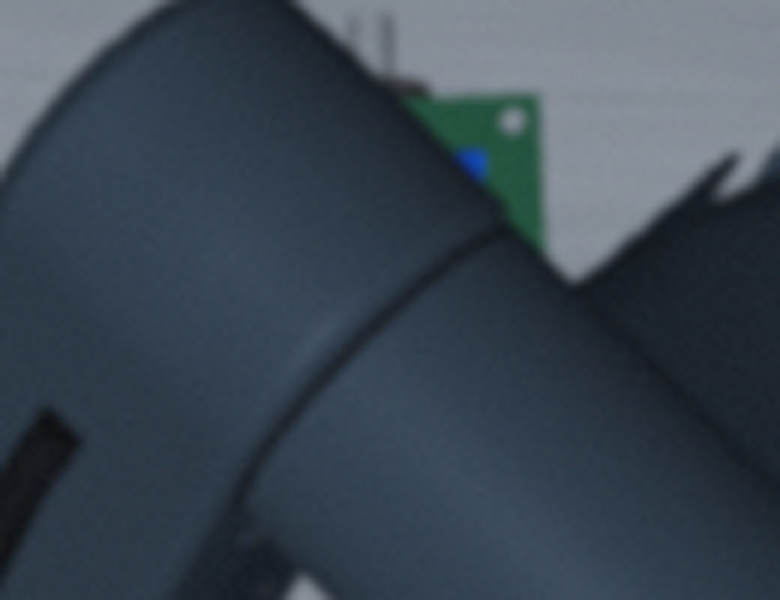

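The scene view shows the cover lying level on the housing, with its top at z = 0.0657 and the plate level to about 0.1°. In the top view the arm hides it, so I'll clear the arm and check the centring.

```bash
python3 -m handwheel '[{"hand":1,"dx":-1.5,"dy":-3.5,"dz":0,"wx":0,"wy":0,"wz":0},{"hand":1,"dx":-1.5,"dy":-3.5,"dz":0,"wx":0,"wy":0,"wz":0},{"hand":1,"dx":-1.5,"dy":-3.5,"dz":0,"wx":0,"wy":0,"wz":0},{"hand":1,"dx":-1.5,"dy":-3.5,"dz":0,"wx":0,"wy":0,"wz":0},{"hand":1,"dx":-1.5,"dy":-3.5,"dz":0,"wx":0,"wy":0,"wz":0},{"hand":1,"dx":-1.5,"dy":-3.5,"dz":0,"wx":0,"wy":0,"wz":0},{"hand":1,"dx":-1.5,"dy":-3.5,"dz":0,"wx":0,"wy":0,"wz":0},{"hand":1,"dx":-1.5,"dy":-2.5,"dz":0,"wx":0,"wy":0,"wz":0},{"hand":1,"dx":0,"dy":0,"dz":0,"wx":0,"wy":0,"wz":0},{"hand":1,"dx":0,"dy":0,"dz":0,"wx":0,"wy":0,"wz":0}]'
python3 - <<'E'
from chk import *
cap('top','t8')
p=cv2.imread('pics/t8.png'); cv2.imwrite('pics/c11.png',cv2.resize(p[140:240,240:370],None,fx=6,fy=6,interpolation=cv2.INTER_CUBIC)[:600])
for n,f in(('top','t8'),):
    z=np.load(f'pics/{f}.npz'); p=z['p'];d=z['d']; W=cloud(n,d); hsv=cv2.cvtColor(p,cv2.COLOR_RGB2HSV)
    reg=(W[...,0]>.35)&(W[...,0]<.65)&(W[...,1]>-.15)&(W[...,1]<.1)&(d>0)
    for nm,m in(('blue',reg&(hsv[...,0]>105)&(hsv[...,0]<125)&(hsv[...,1]>170)&(abs(W[...,2]-.066)<.008)),('green',reg&(hsv[...,0]>60)&(hsv[...,0]<95)&(hsv[...,1]>100)&(abs(W[...,2]-.06)<.006))):
        X=W[m]; c,s,a=cv2.minAreaRect(X[:,:2].astype(np.float32)); A=np.c_[X[:,:2]-X[:,:2].mean(0),np.ones(len(X))]
        print(n,nm,len(X),np.round(c,4),np.round(s,4),round(a,2),'plane slope,z',np.linalg.lstsq(A,X[:,2],rcond=None)[0].round(4))
o=(229.6,149.6)
tri('scene',[(378,408),(236,312),(542,274)],4.2,o,.066)
tri('scene',[(380,446),(193,318),(583,281)],4.2,o,.06)
E
```

```text
time_s: 13.6
position: [0.3809, -0.5822, 0.2178]
tcp_rot: [[-0.997, -0.081, 0.0], [-0.081, 0.997, 0.002], [-0.0, 0.002, -1.0]]
force: [0.7, 1.4, -0.7]
opening: 1.002
top blue 1523 [ 0.4994 -0.0245] [0.1406 0.1107] 3.96 plane slope,z [ 0.0025 -0.0063  0.0666]
top green 1393 [ 0.4998 -0.0244] [0.1993 0.1648] 4.89 plane slope,z [-0.0004 -0.0012  0.0605]
scene 0.066 [ 0.5025 -0.0228] L 0.1397 5.29 S 0.1076 4.6
scene 0.06 [ 0.502  -0.0238] L 0.1711 4.44 S 0.1418 4.9
```

View pics/c11.png

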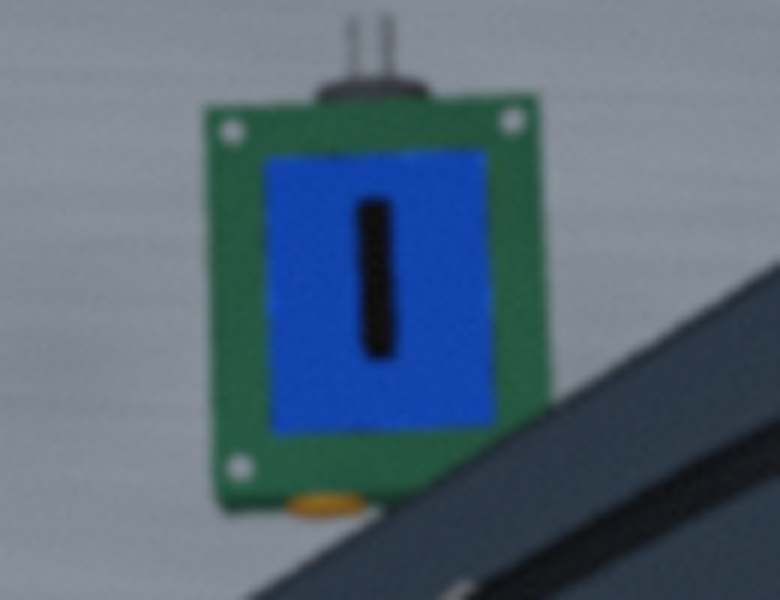

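View pics/t8.png

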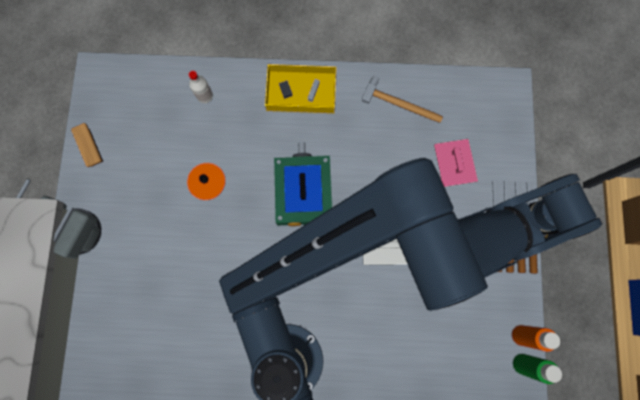

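The top view shows the cover centred on the housing at about (303,189), to within about 1 mm and 1° of it. The orange cover at (206,181) hasn't moved.

```bash
python3 -c "
from rig import hand_in
print(hand_in())"
```

```text
the job is handed in; nothing more can be done
None
```

The blue cover is on the gearbox housing, centred over the opening and pressed down flush. I gripped it by its handle, pressed to about 31 N, released it, moved the arm clear and handed in at about 13.7 s.

- **Seating:** downward motion stopped hard with the underside at z ≈ 0.060 m, the height of the housing top. After release the plate's top measured 0.0657 m (scene camera) and 0.0666 m (top camera), against 0.066 m expected.
- **Centring:** the cover's centre is within 0.4 mm of the housing's by the top camera and about 1.1 mm by the scene camera.
- **Turn:** the cover's yaw read 4.0° (top camera) and 4.6–5.3° (scene camera), against about 4.6° for the opening.
- **Level:** the two cameras disagree slightly. The scene camera shows the plate level to about 0.1°. The top camera shows about 0.35° across the short side, which I put down to depth noise and did not check further.
- **Other parts:** the orange cover lies where it was, and I touched none of the other parts. In the last top view the pink look-alike is in place; the arm partly hides the white one, which was in place in the scene view just before.

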